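# Hang the slide carrier on the stainer's sprung dip arm

### The arm

A 6-joint arm with a two-finger parallel gripper is mounted at the origin on a cart in front of the work surface, level with it; the furniture and walls round the work are solid. World frame = base frame: x ahead of the robot, y to its left, z up, the work surface at z = 0. Lengths are in m, angles in degrees, forces in N, time in s.
With the tool pointing down it reaches from about 0.25 to 0.725 m from the base axis. Payload 9.7 kg.
Tool frame: the origin (TCP) lies on the centre line of the jaws, within the pads' length; the fingertips stand 19 mm ahead of it and the grasp point (between the pads) is the TCP; z points along the fingers, y is the direction in which the jaws open and shut (so a half turn about z gives the same grasp; the last joint's range is limited). The gripper opens to 85 mm and grips with 20 to 120 N. Pads are 22 mm wide; open, the fingers measure 114 mm over their backs; the gripper's body (76 mm by 85 mm) begins 54 mm behind the grasp point. The pads swing forward as they close: fully open they stand 13 mm farther back than shut.
Start: joints at [-71.161, 4.979, 10.078, 95.1, 0, 90], TCP at [0.178, -0.521, 0.25] pointing down, gripper open.
Joint ranges: [-179.16, 179.16], [-48.56, 103.87], [-65.8, 70.77], [-126.05, 130.52], [-82.76, 87.17], [-180, 180]. Speed limits (degrees/s): [127.2, 127.2, 147.25, 180, 180, 180].

### API

Orientations are given as [roll, pitch, yaw] about the fixed x, y, z axes, in that order (R = Rz(yaw) Ry(pitch) Rx(roll)).
In Python, from workcell import bot, viewer, job gives the robot as it stands.
- The arm moves only by the tool play_rows, never from a script. Its argument "commands" is a list of rows, each an object of numbers: "tx", "ty", "tz": the shift along the tool's x, y, z in cm; "ax", "ay", "az": the turn, a rotation vector about the tool's x, y, z in rad. A call has 1 to 20 rows; each row is the pose to reach, as a shift and turn from the pose commanded when the call began, along the tool's axes at that moment; what a row does not reach only later rows make up. A row lasts 1/10 s, in which the tool goes at most 50 mm and 8.59 degrees, less where a joint would pass 70% of its speed; a pose out of reach is approached as far as the arm can. A call with a gripper value outside its range is refused whole. "grip" is the finger opening in cm, from 0 to 8.54, set as the call begins (left out, the last holds). The fingers move at their own pace and stop on an object; "newtons" is the grip in N (left out, the last holds). Time passes only in rows, so rows that repeat a pose let the fingers close. It gives the time, the measured TCP pose, the force and the opening at its end, in the units of the state.
- bot.get_obs(): the state, without advancing time (a new reading comes with each control period).
- viewer.camera(name): name is "scene" or "top" or "wrist"; returns a dict with "pixels" (480x640x3 uint8, red, green, blue), "depth" (480x640 float32, m along the optical axis (not along the pixel's ray), 0 where there is no reading), "fx", "fy", "cx", "cy" (pixels), "dist" ([k1, k2, p1, p2, k3] as OpenCV has them; the pictures are not rectified), "rvec" (rotation vector, rad) and "tvec" (3), from world to camera coordinates, as OpenCV has them; the wrist camera has in their place "tool_from_camera" (4x4, takes a point from camera to tool coordinates, whose origin is the TCP and whose axes are the flange's). Camera axes: x right, y down, z forward; pixel columns grow to the right and rows downward; lengths in m; the calibration is good to about 2 mm. A picture is of the moment at which its call begins: read the wrist's pose just before it.
- job.job_done(): hands the job in, once; it reports no verdict.
The state is a dict: "time": time; "q": joint angles; "qd": joint speeds; "joint_efforts": joint torques, N m; "ee_pos": TCP position; "tcp_rot": TCP orientation; "wrist_force": force on the tool from outside, world axes, zero at the start; "torque": the same for the moment, N m; "opening": finger opening in m.
Only numpy, scipy, OpenCV 4.12 (cv2) and the standard library are available. Lean on these libraries where they do the work, as an engineer would, in place of code of your own. Each camera call takes 0.05 s, during which the arm holds its last target.

### The job

Take the loaded slide carrier out of its drip tray by the blue grip and hang it on the stainer's dip arm: bring its cross pin in sideways through the open front of the two hooks, then lower it behind the lips into the throats. The arm is sprung, so ease the carrier down until the arm carries all of its weight before you let go: neither dropping it nor springing the arm back, for the arm must not jerk and spill the glass slides. Keep the carrier upright, never force the pin against the hooks or the arm against its bottom stop, and leave the things around it where they are.

Things in the scene. Friction and masses are not known exactly. Their poses are not given: they have to be found in the camera images.
- carrier: Steel slide carrier with glass slides, 50 (x) x 84 (y) x 186 (z) mm, same after half a turn; weight unknown, 0.25 to 0.9 kg, centred under the grip. Origin: centre of its underside, z up. Rack 31 mm high, wire bail to z = 65, neck 8 (x) x 10 (y) mm from z = 60 to 152, cross pin at z = 105, blue grip block z = 150 to 186. Stands in the drip tray, underside 3 mm above the counter.
- pin (a point): Centre of the carrier's cross pin: 6 mm thick, along the carrier's y, 48 mm long with 10 mm end collars outside 21 mm from the middle. Axes as the carrier's.
- grip (a point): Centre of the carrier's blue grip block (14 x 14 x 36 mm), 63 mm above the pin. Take it here from above, fingers closing along the carrier's x or y.
- seat (a point): On the dip arm, moves with it: where the pin's centre rests when fully home, midway between two hooks. x points away from the open front (the way in), y along the seated pin, z up. The hooks are 5 mm steel cheeks, 11.5 to 16.5 mm either side of the middle: the carrier's neck goes between them, the pin's collars outside. Throat from x = -5 to +5 mm (back wall), floor V-shaped.
- mouth (a point): Middle of the hooks' open front, moves with the arm: 10 mm in front of the seat (seat's -x) and 12 mm above it, axes as the seat's. The opening is 12 mm high for the 6 mm pin: the lips below reach up to 6 mm above the seat (lip x = -10 to -5 mm from the seat), the upper jaws' undersides lie 18 mm above it, their tops 23 mm, noses at x = -11.5. The arm behind is lower than the jaws' tops.
- dip_arm (a joint): How far the dip arm is pressed down its guide, m: 0 at the upper stop, where it rests unloaded (seat 180 mm above the counter), 0.04 at the hard bottom stop. A spring pushes it up with about 1 N at the top and 0.25 N more per mm, so it follows the pin down; how far down it carries the carrier depends on the unknown weight.
- stainer: Bench slide stainer, fixed. Origin on the counter straight under the seat; x as the seat's. White base 196 x 136 mm, x = -72 to +124 mm; glass trough 86 x 116 mm under the hooks, rim 54 mm above the counter; white column 84 mm wide from x = +71 to +121, top at 216 mm.
- drip_tray: Grey drip tray, 120 (x) x 150 (y) x 14 mm, fixed, floor 3 mm thick. Origin: centre of its underside.
- bottle_drop: Bystander: small white bottle with blue cap, 28 mm wide, 58 tall, upright; origin at its foot.
- slide_box: Bystander: carton of cover slips, 60 x 85 x 34 mm; origin at the centre of its underside.
- forceps: Bystander: steel forceps lying flat, 119 x 9 x 9 mm; origin under the middle.
- reagent_c: Bystander: white rectangular reagent bottle with white cap, 44 x 56 x 88 mm, upright; origin at the centre of its underside.
Mind the look-alikes: they are no part of the job. Several things look just like the carrier: the one meant starts nearest to the robot's base.

How it is judged (in metres and radians):
On the way, in this order (a step that is already met when the one before it is completed fails the run):
1. the carrier is lifted clear of the drip tray (z of carrier in the frame of drip_tray above 0.03 m), for 0.2 s.
2. the pin has come in through the open front, between lips and upper jaws (x of pin in the frame of seat between -0.005 and 0.006 m and z of pin in the frame of seat between 0.004 and 0.018 m and y of pin in the frame of seat between -0.008 and 0.008 m), for 0.05 s.
At the end, for the whole second after the job is handed in: The carrier hangs by its pin in both throats, released, at rest (< 30 mm/s): pin centre within 3.5 mm of the seat in x, 8 mm in y, 2.5 mm in z and 0.2 rad of the seat's y; carrier upright within 0.2 rad; arm pressed down more than 3 mm by its weight (x of pin in the frame of seat between -0.0035 and 0.0035 m and z of pin in the frame of seat between -0.0025 and 0.0025 m and y of pin in the frame of seat between -0.008 and 0.008 m and angle between the y axis of pin and the y axis of seat, either way round below 0.2 rad and angle between carrier's own z axis and vertical below 0.2 rad and value of joint dip_arm above 0.003 m and linear speed of carrier below 0.03 m/s); the robot touches nothing.
It fails at once if the dip arm jerks: it moves faster than 60 mm/s down or up (velocity of joint dip_arm above 0.06 m/s or velocity of joint dip_arm below -0.06 m/s).
It fails at once if the carrier is forced against the dip arm with more than 15 N (contact force between carrier and dip_arm above 15 N).
It fails at once if the carrier is tipped by more than 0.4 rad (angle between carrier's own z axis and vertical above 0.4 rad).
It fails at once if a bystander is moved by more than 20 mm (distance of any of bottle_drop, slide_box, forceps, reagent_c from where it was at the start of the episode above 0.02 m).
It also fails if it takes over 54 s, if anything falls off the work surface, if the arm or the gripper's body presses on something with over 40 N, if the wrist force passes 120 N, or if a joint passes its speed limit or range.

## Working session

There is one attempt and no reset: what is moved stays moved. The work goes in short steps, Python scripts to look and compute and a tool call to move; the robot and the scene stay as the last step left them, time stands still between calls to the robot, and variables do not carry over. Pictures are saved under pics/ and viewed, and the job is handed in when it is done.

Besides the shell and the picture viewer there is one more tool, called after "Request:" as a command line: name --argument value ..., lists and objects as JSON in quotes. play_rows: Moves the arm, as the interface text tells. Its arguments: {"type":"object","properties":{"commands":{"type":"array"},"grip":{"type":"number"},"newtons":{"type":"number"}},"required":["commands"]}

```bash
mkdir -p pics
cat > h.py <<'E'
import numpy as np,cv2
from workcell import bot,viewer,job
def snap(n,f):
    o=bot.get_obs()
    c=viewer.camera(n); cv2.imwrite('pics/'+f,cv2.cvtColor(c['pixels'],cv2.COLOR_RGB2BGR))
    np.savez('pics/'+f+'.npz',**{k:np.array(v) for k,v in c.items()},ee=o['ee_pos'],rot=o['tcp_rot'])
    return c,o
def pc(c):
    K=np.array([[c['fx'],0,c['cx']],[0,c['fy'],c['cy']],[0,0,1.]])
    v,u=np.mgrid[0:480,0:640]
    p=cv2.undistortPoints(np.stack([u.ravel(),v.ravel()],1).astype(np.float64)[:,None],K,np.array(c['dist']))[:,0]
    d=c['depth'].ravel()[:,None]
    P=np.hstack([p*d,d])
    if 'rvec' in c:
        R=cv2.Rodrigues(np.array(c['rvec'],float))[0]
        W=(P-np.array(c['tvec']).reshape(1,3))@R
    else:
        from scipy.spatial.transform import Rotation as Ro
        T=np.array(c['tool_from_camera']); P=P@T[:3,:3].T+T[:3,3]
        W=P@Ro.from_euler('xyz',c['rot'],degrees=True).as_matrix().T+c['ee']
    W[d[:,0]==0]=np.nan
    return W.reshape(480,640,3)
def load(f):
    z=np.load('pics/'+f+'.npz'); return {k:z[k] for k in z.files}
E
python3 - <<'E'
from h import *
for n in ['scene','top','wrist']: c,o=snap(n,n+'0.png')
print(o)
E
```

```text
{'time': 0.1, 'q': array([-7.11632629e+01,  5.00870880e+00,  1.00396270e+01,  9.50991442e+01,
        1.64892502e-03,  8.99984619e+01]), 'qd': array([-0.06366263, -0.08066149,  0.16648356, -0.00631809,  0.04335124,
       -0.06427197]), 'joint_efforts': array([ 1.14701925e-03, -5.21560192e+01,  4.65654945e+01,  1.59804808e-02,
        2.62462777e-05,  1.70767413e-05]), 'ee_pos': array([ 0.1775306 , -0.52037502,  0.24965232]), 'tcp_rot': array([-1.79931774e+02, -1.65075537e-03,  1.88382732e+01]), 'wrist_force': array([ 0.00757964, -0.23326489, -0.22490947]), 'torque': array([-0.02108945, -0.03125067, -0.00583493]), 'opening': 0.08533592900901046}
```

View pics/scene0.png

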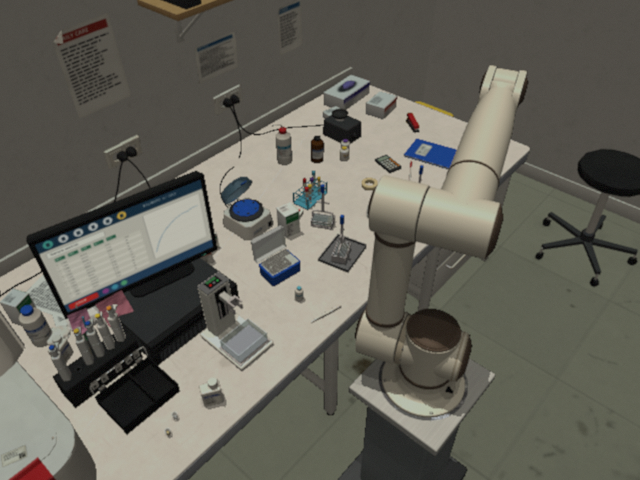

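View pics/top0.png

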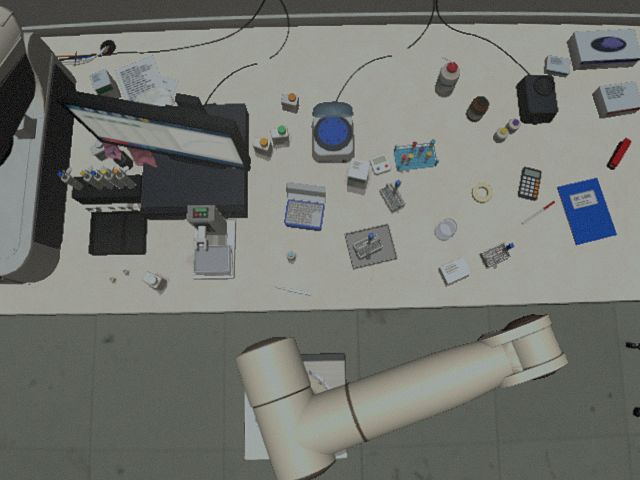

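View pics/wrist0.png

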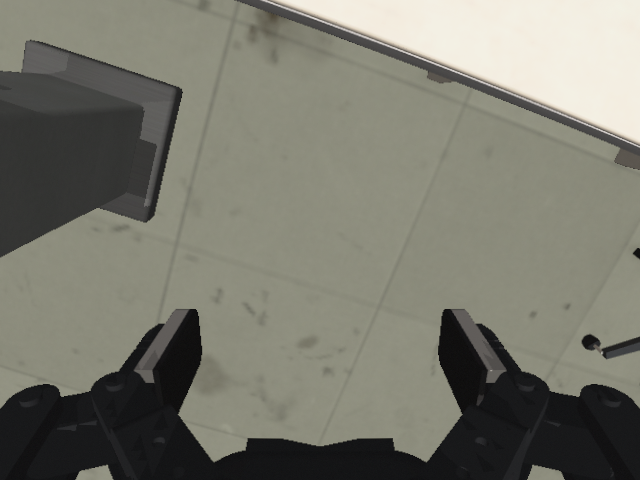

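The top view shows the tray with a carrier at about (370,245), the stainer at (212,250) with its column towards the back (row 213), and look-alike carriers at (392,195) and (497,255). I'll measure these next.

Run:
```python
from h import *
for n in ['top','scene']:
    c=load(n+'0.png'); W=pc(c); np.set_printoptions(precision=4,suppress=True)
    pts={'top':[(370,245),(392,195),(510,246),(212,262),(200,215),(201,240),(291,256),(292,291),(152,281),(305,210)],'scene':[(343,218),(342,255),(325,190),(238,340),(218,290),(232,300)]}[n]
    for u,v in pts: print(n,u,v,W[v,u])
    img=c['pixels']
    im=cv2.cvtColor(img,cv2.COLOR_RGB2BGR)
    # blue grips
    hsv=cv2.cvtColor(im,cv2.COLOR_BGR2HSV)
    m=((hsv[...,0]>95)&(hsv[...,0]<125)&(hsv[...,1]>120)&(hsv[...,2]>60)).astype(np.uint8)
    k,l,s,ce=cv2.connectedComponentsWithStats(m)
    for i in range(1,k):
        if s[i,4]>5:
            p=W[l==i]; print(n,ce[i],s[i,4],np.nanmedian(p,0),np.nanmax(p[:,2]))
    crop={'top':(170,180,260,130),'scene':(190,170,190,200)}[n]
    x,y,w,h=crop
    f=3 if n=='top' else 3
    cv2.imwrite(f'pics/{n}crop.png',cv2.resize(im[y:y+h,x:x+w],None,fx=f,fy=f,interpolation=cv2.INTER_CUBIC))
```

```text
top 370 245 [ 0.5138 -0.2521  0.0291]
top 392 195 [ 0.6805 -0.3317  0.0317]
top 510 246 [ 0.4716 -0.6595  0.181 ]
top 212 262 [0.4712 0.2651 0.0163]
top 200 215 [0.5792 0.2607 0.2162]
top 201 240 [0.5056 0.2576 0.2075]
top 291 256 [0.4797 0.0038 0.0499]
top 292 291 [0.3712 0.0039 0.0148]
top 152 281 [0.4021 0.4364 0.0934]
top 305 210 [ 0.6292 -0.0433  0.056 ]
top [82.375  56.9167] 24 [1.2469 0.7737 0.0072] 0.015478788121770648
top [332.6404 130.8427] 623 [ 0.8869 -0.1396  0.0886] 0.2123469253167131
top [432.375 141.25 ] 8 [ 0.8444 -0.4659  0.0961] 0.1037870398905791
top [143.875 146.375] 16 [0.8129 0.4537 0.1856] 0.19893374498477895
top [419.7213 160.6434] 244 [ 0.7971 -0.4347  0.0088] 0.06470378676742423
top [179.36   153.0933] 75 [0.7851 0.338  0.1893] 0.20167205192170604
top [400.4    154.5158] 95 [ 0.8287 -0.3632  0.0085] 0.06419997055108022
top [209.5789 159.    ] 19 [0.7633 0.2441 0.1954] 0.20529174139390385
top [ 59.2632 173.3684] 19 [0.7182 0.6975 0.2288] 0.23591870364273887
top [ 92.8667 172.5333] 15 [0.7159 0.5902 0.2303] 0.2338251473745272
top [587.1931 213.0072] 2092 [ 0.
[... 1130 characters left out ...]
6713] 362 [ 0.8855 -0.1338  0.0869] 0.09880294285836465
scene [341.6667 216.4444] 9 [ 0.5124 -0.2379  0.1861] 0.18918079835296978
scene [161.3664 265.7147] 666 [0.7767 0.307  0.1916] 0.2094344008223636
scene [ 43.    247.625] 8 [0.8397 0.5804 0.4227] 0.4374185178040457
scene [278.2296 270.6741] 135 [0.5847 0.0039 0.0443] 0.053145182365868814
scene [100.9583 293.2917] 24 [0.8195 0.4947 0.1893] 0.2073111699203885
scene [ 25.8182 309.4343] 99 [0.9731 0.6648 0.1483] 0.1576839345020999
scene [ 66.9231 308.1538] 13 [0.8433 0.5917 0.1908] 0.20617167525414493
scene [ 86.5882 322.7647] 17 [0.7178 0.591  0.2267] 0.23147132438654183
scene [ 51.3125 346.875 ] 16 [0.7156 0.6976 0.2303] 0.2340569630727102
```

View pics/topcrop.png

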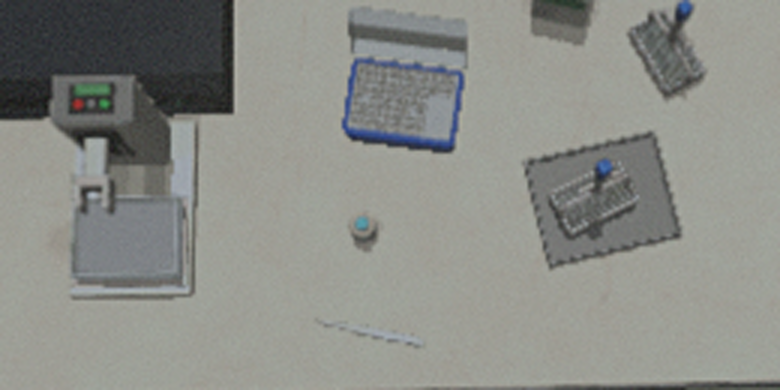

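View pics/scenecrop.png

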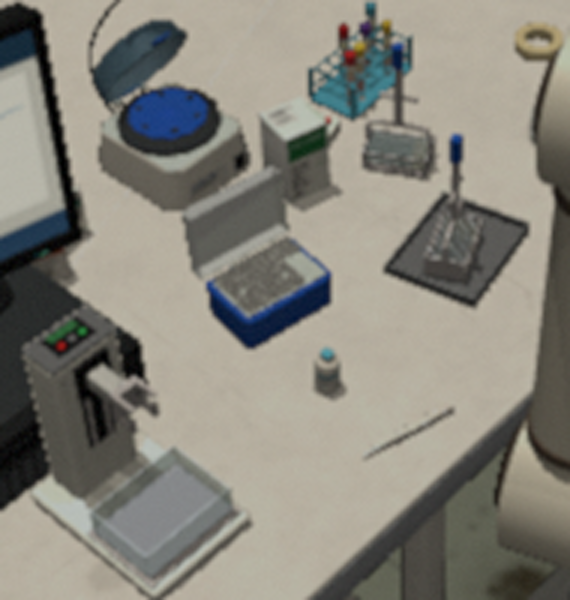

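Run:
```python
from h import *
np.set_printoptions(precision=4,suppress=True)
print(load('wrist0.png')['tool_from_camera'])
c=load('top0.png'); W=pc(c); im=c['pixels'].astype(int)
# carrier rack points
def rect(m,name):
    p=W[m][:,:2]; p=p[~np.isnan(p[:,0])]
    r=cv2.minAreaRect((p*1000).astype(np.float32)); print(name,m.sum(),r,p.mean(0))
X,Y,Z=W[...,0],W[...,1],W[...,2]
reg=(abs(X-.51)<.09)&(abs(Y+.245)<.1)
rect(reg&(Z>0.02)&(Z<0.04),'rack')
rect(reg&(Z>0.004)&(Z<0.06)&(im.sum(2)<390),'tray')
rect(reg&(Z>0.15),'grip')
reg=(abs(X-.5)<.2)&(abs(Y-.26)<.09)
rect(reg&(Z>0.21)&(X>.54)&(Z<.222),'column')
rect(reg&(Z>0.15)&(X<.56),'arm')
rect(reg&(Z>0.045)&(Z<.06),'rim')
rect(reg&(Z>0.007)&(Z<.06)&(X<.55),'base')
for v in range(218,250,2):
    print(v,[(u,int(1000*X[v,u]),int(1000*Y[v,u]),int(1000*Z[v,u])) for u in range(192,214,2) if Z[v,u]>.14])
```

```text
[[-0.     -0.9513 -0.3082  0.079 ]
 [ 1.      0.0001 -0.0003  0.0008]
 [ 0.0003 -0.3082  0.9513 -0.1241]
 [ 0.      0.      0.      1.    ]]
rack 205 ((513.3423461914062, -245.66302490234375), (75.1432113647461, 161.93621826171875), 39.36336898803711) [ 0.5094 -0.2434]
tray 807 ((514.5684204101562, -255.1483154296875), (122.0476303100586, 149.23269653320312), 12.015758514404297) [ 0.5129 -0.2523]
grip 31 ((513.3451538085938, -243.03494262695312), (14.951544761657715, 12.345280647277832), 36.03144836425781) [ 0.5124 -0.243 ]
column 395 ((581.9031372070312, 259.988037109375), (80.83547973632812, 58.797245025634766), 88.46793365478516) [0.5863 0.2591]
arm 275 ((518.9010009765625, 261.43048095703125), (41.79468536376953, 79.8729476928711), 88.45958709716797) [0.5224 0.2599]
rim 204 ((528.8108520507812, 257.31488037109375), (192.01397705078125, 177.82608032226562), 1.8418300151824951) [0.5159 0.2498]
base 1553 ((431.5260925292969, 257.88623046875), (176.0308074951172, 240.79989624023438), 87.00738525390625) [0.4743 0.255 ]
218 [(192, 573, 287, 204), (194, 570, 278, 217), (196, 570, 272, 2
[... 1557 characters left out ...]
257, 195), (204, 520, 252, 192)]
238 [(196, 513, 274, 200), (198, 511, 266, 207), (200, 511, 261, 206), (202, 514, 257, 195), (204, 513, 250, 199)]
240 [(196, 506, 272, 206), (198, 508, 269, 196), (200, 505, 260, 207), (202, 507, 256, 199), (204, 506, 249, 202), (206, 508, 246, 191)]
242 [(196, 502, 275, 196), (198, 502, 269, 195), (200, 502, 263, 193), (202, 503, 259, 188), (204, 499, 248, 208), (206, 502, 246, 190)]
244 [(196, 495, 274, 198), (198, 500, 273, 176), (204, 494, 249, 203), (206, 496, 245, 193)]
246 [(196, 489, 273, 202), (198, 495, 275, 168), (204, 487, 248, 204), (206, 494, 250, 171)]
248 [(196, 484, 274, 195), (198, 488, 274, 173), (204, 482, 248, 204), (206, 485, 246, 188)]
```

Request:
play_rows --commands '[{"tx":10,"ty":-3.8,"tz":-4,"az":0.03},{"tx":20,"ty":-7.7,"tz":-8,"az":0.06},{"tx":30,"ty":-11.5,"tz":-11,"az":0.09},{"tx":40.6,"ty":-15.5,"tz":-11,"az":0.12},{"tx":40.6,"ty":-15.5,"tz":-11,"az":0.12},{"tx":40.6,"ty":-15.5,"tz":-11,"az":0.12},{"tx":40.6,"ty":-15.5,"tz":-11,"az":0.12},{"tx":40.6,"ty":-15.5,"tz":-11,"az":0.12},{"tx":40.6,"ty":-15.5,"tz":-11,"az":0.12},{"tx":40.6,"ty":-15.5,"tz":-11,"az":0.12},{"tx":40.6,"ty":-15.5,"tz":-11,"az":0.12},{"tx":40.6,"ty":-15.5,"tz":-11,"az":0.12}]'

```text
invalid input at $.commands[0]: expected keys tx, ty, tz, ax, ay, az
```

Run:
```python
from h import *
c,o=snap('wrist','w1.png'); print(o['ee_pos'],o['tcp_rot'],o['time'],o['qd'].max())
```

```text
[ 0.17754684 -0.52040426  0.24973154] [-1.79941394e+02  1.95094042e-03  1.88392315e+01] 0.15 0.15024277799186886
```

View pics/w1.png

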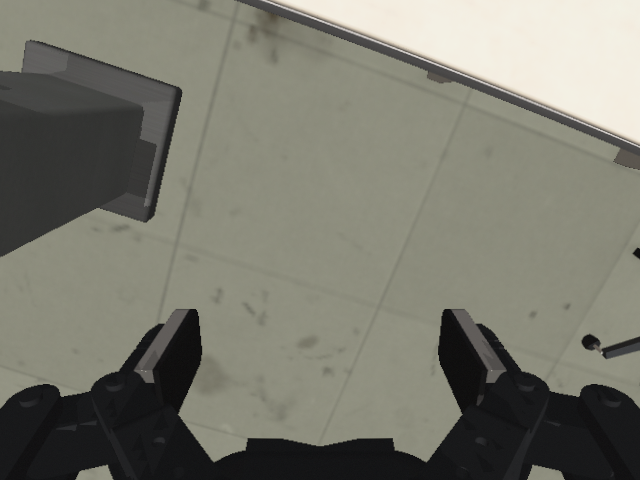

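The move was refused because every row needs all six keys, so the arm has not moved and the view is unchanged.

Request:
play_rows --commands '[{"tx":10,"ty":-3.8,"tz":-4,"ax":0,"ay":0,"az":0.03},{"tx":20,"ty":-7.7,"tz":-8,"ax":0,"ay":0,"az":0.06},{"tx":30,"ty":-11.5,"tz":-11,"ax":0,"ay":0,"az":0.09},{"tx":40.6,"ty":-15.5,"tz":-11,"ax":0,"ay":0,"az":0.12},{"tx":40.6,"ty":-15.5,"tz":-11,"ax":0,"ay":0,"az":0.12},{"tx":40.6,"ty":-15.5,"tz":-11,"ax":0,"ay":0,"az":0.12},{"tx":40.6,"ty":-15.5,"tz":-11,"ax":0,"ay":0,"az":0.12},{"tx":40.6,"ty":-15.5,"tz":-11,"ax":0,"ay":0,"az":0.12},{"tx":40.6,"ty":-15.5,"tz":-11,"ax":0,"ay":0,"az":0.12},{"tx":40.6,"ty":-15.5,"tz":-11,"ax":0,"ay":0,"az":0.12},{"tx":40.6,"ty":-15.5,"tz":-11,"ax":0,"ay":0,"az":0.12},{"tx":40.6,"ty":-15.5,"tz":-11,"ax":0,"ay":0,"az":0.12}]'

```text
time: 1.4
ee_pos: [0.5114, -0.2432, 0.3601]
tcp_rot: [-180.0, 0.0, 11.9]
wrist_force: [-0.8, 0.2, 0.4]
opening: 0.0855
```

Run:
```python
from h import *
c,o=snap('wrist','w2.png'); print(o['ee_pos'],o['tcp_rot'],o['time'],abs(o['qd']).max())
```

```text
[ 0.51135295 -0.24318499  0.36006802] [-1.79996210e+02  2.80042317e-02  1.19420347e+01] 1.4 1.0599112017364773
```

View pics/w2.png

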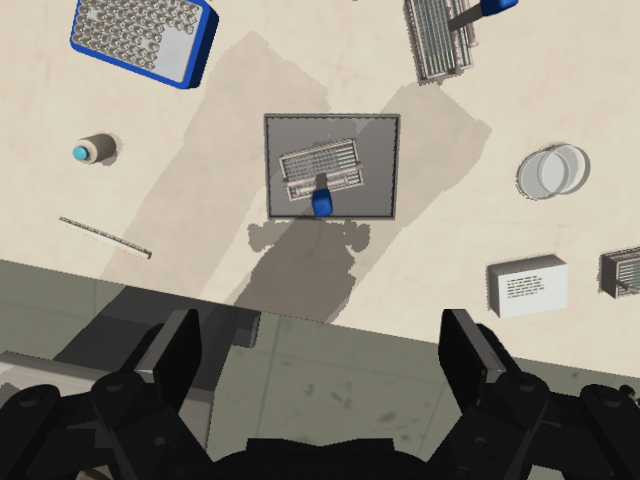

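The wrist view shows the tray level at (332,165). The rack at (321,170) is turned about 13° counter-clockwise, and the blue grip is at (322,203).

Run:
```python
from h import *
np.set_printoptions(precision=4,suppress=True)
c=load('w2.png'); W=pc(c); X,Y,Z=[W[...,i] for i in range(3)]
print('counter z',np.nanmedian(Z[80:250,250:260]), 'tray', np.nanmedian(W[120:212,380:395].reshape(-1,3),0))
reg=(abs(X-.51)<.09)&(abs(Y+.245)<.09)
def rect(m,name):
    p=W[m]; p=p[~np.isnan(p[:,0])]
    r=cv2.minAreaRect((p[:,:2]*1000).astype(np.float32)); print(name,m.sum(),np.array(r[0]),np.array(r[1]),r[2],np.median(p,0))
v,u=np.mgrid[0:480,0:640]
g=reg&(Z>.14); rect(g,'grip'); rect(g&(Z>.18),'griptop')
rect(reg&(Z>.015)&(Z<.045),'rack')
rect(reg&(Z>.025)&(Z<.045),'rackhi')
rect(reg&(Z>.05)&(Z<.075),'bail'); rect(reg&(Z>.095)&(Z<.12),'pin')
rect(reg&(Z>.010)&(Z<.018),'trayrim')
im=cv2.cvtColor(c['pixels'],cv2.COLOR_RGB2BGR)
cv2.imwrite('pics/w2c.png',cv2.resize(im[105:235,250:410],None,fx=4.5,fy=4.5,interpolation=cv2.INTER_CUBIC))
```

```text
counter z 0.0006696068473618921 tray [ 0.5314 -0.3189  0.0037]
grip 52469 [ 515.0336 -242.9688] [ 32.5057 149.3976] 12.111586570739746 [ 0.5219 -0.2421  0.4106]
griptop 52345 [ 515.0336 -242.9688] [ 32.5057 149.3976] 12.111586570739746 [ 0.5219 -0.242   0.4106]
rack 2730 [ 516.5752 -255.9969] [119.0249 149.934 ] 11.930724143981934 [ 0.5187 -0.243   0.0289]
rackhi 1597 [ 513.5182 -245.0554] [50.7649 85.0487] 25.29823112487793 [ 0.519  -0.2428  0.0327]
bail 458 [ 514.2619 -244.8746] [ 7.2857 86.006 ] 25.003829956054688 [ 0.5163 -0.2471  0.0665]
pin 362 [ 514.0345 -244.8055] [ 9.0423 47.8659] 25.082672119140625 [ 0.5165 -0.2442  0.1113]
trayrim 1882 [ 516.3104 -256.0553] [119.615  150.7467] 11.960892677307129 [ 0.5233 -0.2452  0.0144]
```

View pics/w2c.png

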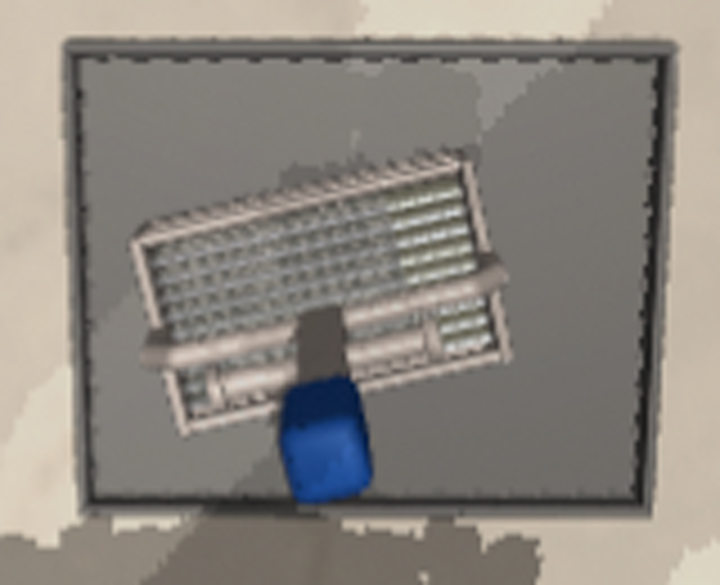

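Request:
play_rows --commands '[{"tx":0.22,"ty":0.23,"tz":1,"ax":0,"ay":0,"az":-0.1},{"tx":0.22,"ty":0.23,"tz":3,"ax":0,"ay":0,"az":-0.2},{"tx":0.22,"ty":0.23,"tz":6,"ax":0,"ay":0,"az":-0.23},{"tx":0.22,"ty":0.23,"tz":9,"ax":0,"ay":0,"az":-0.23},{"tx":0.22,"ty":0.23,"tz":12,"ax":0,"ay":0,"az":-0.23},{"tx":0.22,"ty":0.23,"tz":14.5,"ax":0,"ay":0,"az":-0.23},{"tx":0.22,"ty":0.23,"tz":16.5,"ax":0,"ay":0,"az":-0.23},{"tx":0.22,"ty":0.23,"tz":18,"ax":0,"ay":0,"az":-0.23},{"tx":0.22,"ty":0.23,"tz":18.8,"ax":0,"ay":0,"az":-0.23},{"tx":0.22,"ty":0.23,"tz":18.8,"ax":0,"ay":0,"az":-0.23},{"tx":0.22,"ty":0.23,"tz":18.8,"ax":0,"ay":0,"az":-0.23}]'

```text
time: 2.55
ee_pos: [0.5142, -0.2451, 0.1731]
tcp_rot: [180.0, -0.0, 25.1]
wrist_force: [0.2, 0.3, 0.9]
opening: 0.0851
```

Run:
```python
from h import *
c,o=snap('wrist','w3.png'); print(o['ee_pos'],o['tcp_rot'],o['time'],abs(o['qd']).max(),o['wrist_force'])
```

```text
[ 0.5142278  -0.24507582  0.17312597] [ 1.79960048e+02 -3.06062885e-02  2.50894376e+01] 2.55 0.8281201096060352 [0.24558265 0.30283565 0.90480636]
```

View pics/w3.png

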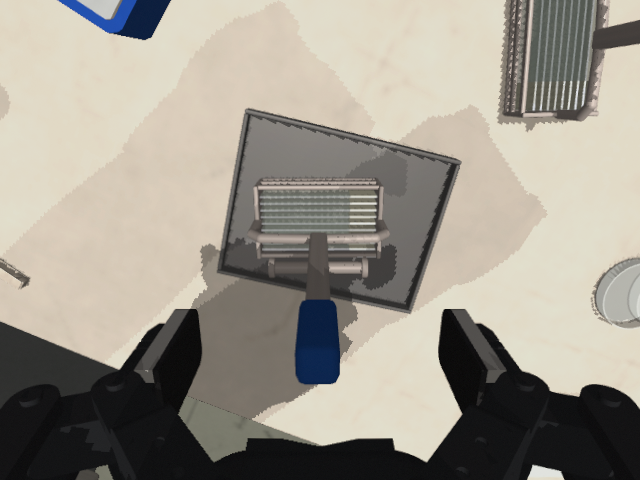

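The carrier is square to the fingers and the grip, at (318,345), is centred between the pads. Closing.

Request:
play_rows --commands '[{"tx":0,"ty":0,"tz":0,"ax":0,"ay":0,"az":0},{"tx":0,"ty":0,"tz":0,"ax":0,"ay":0,"az":0},{"tx":0,"ty":0,"tz":0,"ax":0,"ay":0,"az":0},{"tx":0,"ty":0,"tz":0,"ax":0,"ay":0,"az":0},{"tx":0,"ty":0,"tz":0,"ax":0,"ay":0,"az":0},{"tx":0,"ty":0,"tz":0,"ax":0,"ay":0,"az":0},{"tx":0,"ty":0,"tz":0,"ax":0,"ay":0,"az":0},{"tx":0,"ty":0,"tz":0,"ax":0,"ay":0,"az":0},{"tx":0,"ty":0,"tz":0,"ax":0,"ay":0,"az":0},{"tx":0,"ty":0,"tz":0,"ax":0,"ay":0,"az":0}]' --grip 0.9 --newtons 60

```text
time: 3.6
ee_pos: [0.5144, -0.2444, 0.1724]
tcp_rot: [-180.0, -0.0, 25.1]
wrist_force: [-0.4, 2.4, 4.0]
opening: 0.0132
```

Request:
play_rows --commands '[{"tx":0,"ty":0,"tz":-0.3,"ax":0,"ay":0,"az":0},{"tx":0,"ty":0,"tz":-1,"ax":0,"ay":0,"az":0},{"tx":0,"ty":0,"tz":-2,"ax":0,"ay":0,"az":0},{"tx":0,"ty":0,"tz":-3.5,"ax":0,"ay":0,"az":0},{"tx":0,"ty":0,"tz":-5,"ax":0,"ay":0,"az":0},{"tx":0,"ty":0,"tz":-7,"ax":0,"ay":0,"az":0},{"tx":0,"ty":0,"tz":-9,"ax":0,"ay":0,"az":0},{"tx":0,"ty":0,"tz":-11,"ax":0,"ay":0,"az":0},{"tx":0,"ty":0,"tz":-12.2,"ax":0,"ay":0,"az":0},{"tx":0,"ty":0,"tz":-12.8,"ax":0,"ay":0,"az":0},{"tx":0,"ty":0,"tz":-12.8,"ax":0,"ay":0,"az":0},{"tx":0,"ty":0,"tz":-12.8,"ax":0,"ay":0,"az":0},{"tx":0,"ty":0,"tz":-12.8,"ax":0,"ay":0,"az":0}]'

```text
time: 4.9
ee_pos: [0.5143, -0.2445, 0.2993]
tcp_rot: [-179.9, 0.1, 25.1]
wrist_force: [-0.0, -0.0, -8.7]
opening: 0.013
```

Run:
```python
from h import *
c,o=snap('wrist','w4.png'); print(o)
```

```text
{'time': 4.9, 'q': array([-2.54249932e+01,  9.28788518e+00,  2.03566890e+01,  1.01154905e+02,
        1.06556044e-03,  1.29434159e+02]), 'qd': array([-0.01428401, -0.08902995, -0.16646337,  0.06380341, -0.00566737,
        0.02353599]), 'joint_efforts': array([-1.53206626e-02, -6.05508542e+01,  4.97916234e+01,  2.44090101e-02,
       -1.09738181e-02,  5.78179318e-07]), 'ee_pos': array([ 0.51425801, -0.24445714,  0.29932453]), 'tcp_rot': array([-1.79932823e+02,  5.38674270e-02,  2.51408787e+01]), 'wrist_force': array([-3.50790035e-02, -6.73019280e-03, -8.71552614e+00]), 'torque': array([-0.01007555,  0.02036827,  0.02801276]), 'opening': 0.013027207544690422}
```

View pics/w4.png

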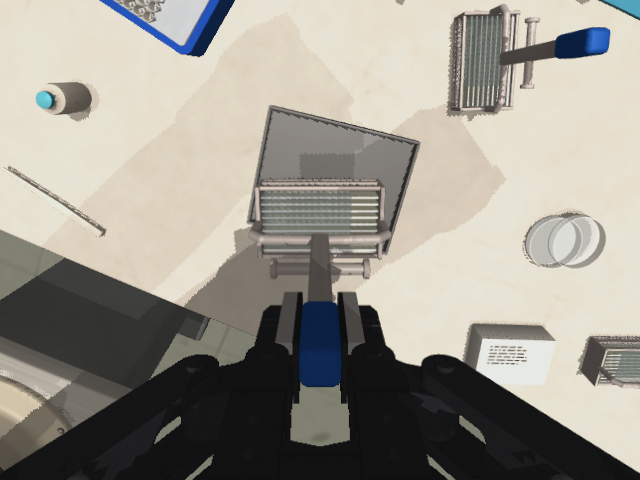

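Lifted and clear of the tray: the carrier hangs straight at (320,220), and the weight reads about 8.7 N. Next I'll measure the pin in the tool frame.

```bash
cat >> h.py <<'E'
def tooltf(c):
    c=dict(c); c['ee']=np.zeros(3); c['rot']=np.zeros(3)
    return pc(c)
def pinfit(c):
    T=tooltf(c)
    x,y,z=[T[...,i] for i in range(3)]
    m=(abs(x)<.02)&(abs(y)<.03)&(z>.052)&(z<.075)
    p=T[m]
    a=p[abs(p[:,1])>.0068]; a=a[abs(a[:,1])<.0195]
    r=cv2.fitLine((a[:,:2]*1000).astype(np.float32),cv2.DIST_HUBER,0,.01,.01).ravel()
    return a,r,(p[:,1].min(),p[:,1].max())
E
python3 - <<'E'
from h import *
np.set_printoptions(precision=4,suppress=True)
c=load('w4.png'); a,r,e=pinfit(c)
print(len(a),np.median(a,0),a.min(0),a.max(0),r,e)
T=tooltf(c)
from scipy.optimize import least_squares
# fit cylinder r=3 with free x,z and yaw, slope
def f(q): 
    yy=a[:,1]; dx=a[:,0]-(q[0]+q[1]*yy); dz=a[:,2]-(q[2]+q[3]*yy); return np.hypot(dx,dz)-.003
s=least_squares(f,[0,0,.066,0],loss='soft_l1',f_scale=.0007); print(s.x,np.abs(s.fun).mean())
b=T[(abs(T[...,0])<.03)&(abs(T[...,1])<.06)&(T[...,2]>.125)&(T[...,2]<.15)]
rk=cv2.minAreaRect((b[:,:2]*1000).astype(np.float32)); print(rk)
rk=T[(abs(T[...,0])<.045)&(abs(T[...,1])<.06)&(T[...,2]>.134)&(T[...,2]<.15)]
print(cv2.minAreaRect((rk[:,:2]*1000).astype(np.float32)))
E
```

```text
648 [ 0.0004 -0.0073  0.0616] [-0.0039 -0.0194  0.0591] [0.0028 0.0194 0.0656] [ 0.0046  1.      0.4145 -0.2471] (np.float64(-0.023317736577001442), np.float64(0.02449596652879238))
[-0.0008 -0.0024  0.0638  0.0005] 0.00039542769352670927
((-0.8621711730957031, 0.3208045959472656), (50.57046127319336, 85.23368072509766), 0.024390382692217827)
((-0.8621826171875, 0.3447761535644531), (50.57046127319336, 85.18572998046875), 0.024390382692217827)
```

Request:
play_rows --commands '[{"tx":0.1,"ty":-0.7,"tz":0,"ax":0,"ay":0,"az":0},{"tx":0.4,"ty":-2.4,"tz":-0.2,"ax":0,"ay":0,"az":-0.02},{"tx":0.8,"ty":-5,"tz":-0.4,"ax":0,"ay":0,"az":-0.05},{"tx":1.3,"ty":-8,"tz":-0.6,"ax":0,"ay":0,"az":-0.08},{"tx":1.9,"ty":-11.5,"tz":-0.8,"ax":0,"ay":0,"az":-0.11},{"tx":2.5,"ty":-15,"tz":-1,"ax":0,"ay":0,"az":-0.14},{"tx":3.1,"ty":-18.5,"tz":-1.2,"ax":0,"ay":0,"az":-0.17},{"tx":3.7,"ty":-22,"tz":-1.4,"ax":0,"ay":0,"az":-0.2},{"tx":4.2,"ty":-25.5,"tz":-1.6,"ax":0,"ay":0,"az":-0.23},{"tx":4.8,"ty":-29,"tz":-1.8,"ax":0,"ay":0,"az":-0.26},{"tx":5.4,"ty":-32.5,"tz":-2,"ax":0,"ay":0,"az":-0.29},{"tx":5.9,"ty":-35.5,"tz":-2,"ax":0,"ay":0,"az":-0.31},{"tx":6.3,"ty":-38,"tz":-2,"ax":0,"ay":0,"az":-0.33},{"tx":6.6,"ty":-40,"tz":-2,"ax":0,"ay":0,"az":-0.35},{"tx":6.8,"ty":-41.2,"tz":-2,"ax":0,"ay":0,"az":-0.35},{"tx":6.8,"ty":-41.5,"tz":-2,"ax":0,"ay":0,"az":-0.35},{"tx":6.8,"ty":-41.5,"tz":-2,"ax":0,"ay":0,"az":-0.35},{"tx":6.8,"ty":-41.5,"tz":-2,"ax":0,"ay":0,"az":-0.35},{"tx":6.8,"ty":-41.5,"tz":-2,"ax":0,"ay":0,"az":-0.35}]'

```text
time: 6.85
ee_pos: [0.3999, 0.1594, 0.3203]
tcp_rot: [180.0, 0.0, 45.1]
wrist_force: [-1.1, -0.2, -7.9]
opening: 0.0133
```

Run:
```python
from h import *
c,o=snap('wrist','w5.png'); print(o['ee_pos'],o['tcp_rot'],o['time'],o['qd'].max(),o['wrist_force'],o['q'])
```

```text
[0.39986017 0.1593607  0.32032064] [1.79989449e+02 3.79753062e-03 4.51229556e+01] 6.85 0.11645279055135045 [-1.12183779 -0.17230572 -7.94724135] [ 2.17362285e+01 -9.00560878e+00  4.43493712e+00  1.03439843e+02
 -1.11918108e-02  1.56613272e+02]
```

View pics/w5.png

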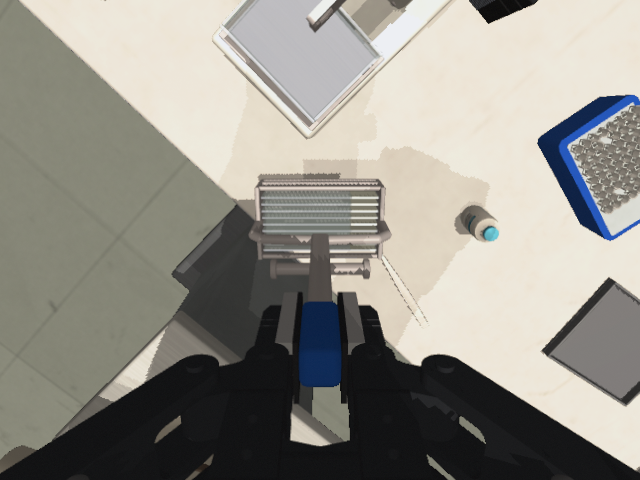

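Request:
play_rows --commands '[{"tx":0,"ty":0,"tz":-1,"ax":0,"ay":0,"az":0},{"tx":0,"ty":0,"tz":-3,"ax":0,"ay":0,"az":0},{"tx":0.7,"ty":0,"tz":-5,"ax":0,"ay":0,"az":0},{"tx":2,"ty":0,"tz":-7,"ax":0,"ay":0,"az":0},{"tx":3,"ty":0,"tz":-8,"ax":0,"ay":0,"az":0},{"tx":4,"ty":0,"tz":-8,"ax":0,"ay":0,"az":0},{"tx":4.4,"ty":0,"tz":-8,"ax":0,"ay":0,"az":0},{"tx":4.5,"ty":0,"tz":-8,"ax":0,"ay":0,"az":0},{"tx":4.5,"ty":0,"tz":-8,"ax":0,"ay":0,"az":0},{"tx":4.5,"ty":0,"tz":-8,"ax":0,"ay":0,"az":0},{"tx":4.5,"ty":0,"tz":-8,"ax":0,"ay":0,"az":0}]'

```text
time: 8.0
ee_pos: [0.4311, 0.1917, 0.4003]
tcp_rot: [180.0, 0.0, 45.2]
wrist_force: [0.3, -0.7, -7.4]
opening: 0.013
```

Run:
```python
from h import *
c,o=snap('wrist','w6.png'); print(o['ee_pos'],o['tcp_rot'],o['time'],o['qd'].max(),o['wrist_force'],o['q'])
```

```text
[0.43107998 0.19169579 0.40032627] [1.79995987e+02 2.30972163e-03 4.51843407e+01] 8.0 0.18715619894975277 [ 0.32311964 -0.66830854 -7.42122066] [ 2.39766883e+01  7.68533113e-01  2.31056636e+01  1.12337832e+02
 -4.57684396e-03  1.58792348e+02]
```

View pics/w6.png

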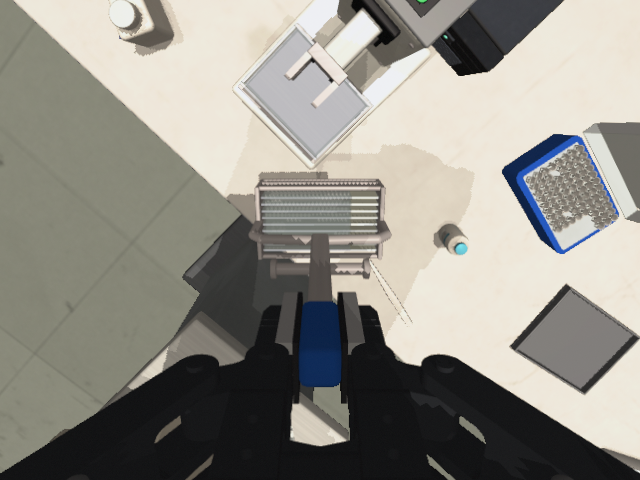

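The dip arm's fork is now in clear view, with its two hooks at (300,65) and (325,95) and the cross piece at (328,63). Measuring it.

Run:
```python
from h import *
np.set_printoptions(precision=4,suppress=True)
c=load('w6.png'); W=pc(c); X,Y,Z=[W[...,i] for i in range(3)]
reg=(abs(X-.5)<.12)&(abs(Y-.26)<.08)&(np.mgrid[0:480,0:640][0]<165)
def rect(m,name):
    p=W[m]; r=cv2.minAreaRect((p[:,:2]*1000).astype(np.float32)); print(name,m.sum(),np.array(r[0]),np.array(r[1]),r[2],np.median(p,0)); return p
t=reg&(Z>.196)&(Z<.212)&(X<.545); rect(t,'jawtops')
rect(reg&(Z>.213),'coltop'); rect(reg&(Z>.048)&(Z<.06),'rim')
p=rect(reg&(Z>.16)&(Z<.196),'armlow')
pts=W[t]
print(np.histogram(pts[:,2],8))
# cheeks separated
for lo,hi in [(.225,.2605),(.2605,.29)]:
    q=pts[(pts[:,1]>lo)&(pts[:,1]<hi)&(pts[:,0]<.50)]
    r=cv2.minAreaRect((q[:,:2]*1000).astype(np.float32)); print(r,len(q))
im=cv2.cvtColor(c['pixels'],cv2.COLOR_RGB2BGR)
cv2.imwrite('pics/w6c.png',cv2.resize(im[0:150,230:410],None,fx=4,fy=4,interpolation=cv2.INTER_CUBIC))
# world map of the jaw tops
q=(pts[:,:2]*1000); H=np.zeros((90,60),int)
for x in range(475,530,3):
    s=pts[abs(pts[:,0]*1000-x)<1.5]; 
    if len(s): print(x,np.unique((s[:,1]*1000).round()).astype(int))
```

```text
jawtops 1477 [511.9917 260.4055] [33.0897 65.7746] 89.25309753417969 [0.5065 0.2602 0.2031]
coltop 2279 [575.0384 229.0299] [30.1556 60.8292] 46.22032928466797 [0.5756 0.2312 0.2155]
rim 1215 [529.0626 253.9333] [123.954  198.1508] 82.87798309326172 [0.4797 0.2559 0.0541]
armlow 1917 [533.412  261.6342] [ 50.1036 103.9501] 64.97944641113281 [0.5377 0.2585 0.1947]
(array([305,  21,   7,  11,  87, 552, 454,  40]), array([0.196 , 0.1973, 0.1985, 0.1998, 0.201 , 0.2023, 0.2035, 0.2048,
       0.2061]))
((489.476318359375, 246.4726104736328), (4.637239456176758, 20.52216339111328), 89.21430206298828) 194
((489.6246032714844, 274.61279296875), (5.214064121246338, 20.680105209350586), 89.67338562011719) 231
478 [244 245 272 273 274]
481 [244 245 246 247 248 249 272 273 274 275 276 277]
484 [244 245 246 247 248 249 272 273 274 275 276 277]
487 [244 245 246 247 248 249 272 273 274 275 276 277]
490 [244 245 246 247 248 249 272 273 274 275 276 277]
493 [244 245 246 247 248 272 273 274 275 276 277]
496 [244 245 246 247 248 249 272 273 274 275 276 277]
499 [244 245 246 247 248 249 272 273 274 275
[... 298 characters left out ...]
45 246 247 248 249 250 251 252 253 254 255 256 257 258 259 260 261
 262 263 264 265 266 267 268 269 270 271 272 273 274 275 276]
511 [244 245 246 247 248 249 250 251 252 253 254 255 256 257 258 259 260 261
 262 263 264 265 266 267 268 269 270 271 272 273 274 275 276 277]
514 [246 247 248 249 251 252 254 255 256 257 258 259 260 261 262 263 264 265
 266 267 268 271 272 273 274 276]
517 [252 253 254 255 256 258 260 261 262 263 264 265 266 267 268]
520 [252 253 255 256 257 259 260 261 262 263 264 265 266 267 268]
523 [252 253 254 255 256 258 259 260 261 262 263 264 265 266 267]
526 [250 251 252 253 254 256 257 258 259 260 261 262 264 267 268]
529 [252 253 254 255 256 258 260 261 265 266 267 268]
```

View pics/w6c.png

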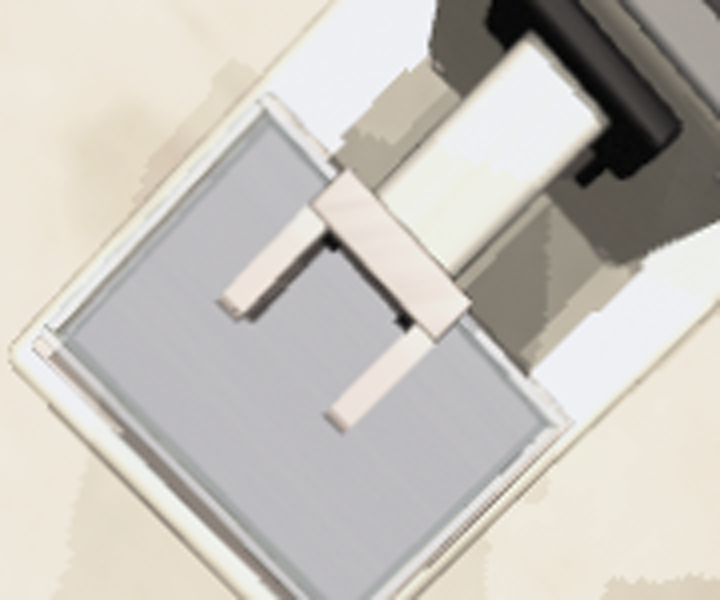

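Request:
play_rows --commands '[{"tx":0.1,"ty":-0.1,"tz":0,"ax":0,"ay":0,"az":-0.03},{"tx":0.3,"ty":-0.4,"tz":0,"ax":0,"ay":0,"az":-0.1},{"tx":0.5,"ty":-0.7,"tz":0,"ax":0,"ay":0,"az":-0.2},{"tx":0.8,"ty":-1.1,"tz":0,"ax":0,"ay":0,"az":-0.34},{"tx":1.1,"ty":-1.5,"tz":0,"ax":0,"ay":0,"az":-0.48},{"tx":1.3,"ty":-1.8,"tz":0,"ax":0,"ay":0,"az":-0.62},{"tx":1.6,"ty":-2.2,"tz":0,"ax":0,"ay":0,"az":-0.76},{"tx":1.9,"ty":-2.6,"tz":0,"ax":0,"ay":0,"az":-0.9},{"tx":2.2,"ty":-3,"tz":0,"ax":0,"ay":0,"az":-1.04},{"tx":2.5,"ty":-3.4,"tz":0,"ax":0,"ay":0,"az":-1.18},{"tx":2.8,"ty":-3.8,"tz":0,"ax":0,"ay":0,"az":-1.32},{"tx":3.1,"ty":-4.2,"tz":0,"ax":0,"ay":0,"az":-1.46},{"tx":3.3,"ty":-4.5,"tz":0,"ax":0,"ay":0,"az":-1.6},{"tx":3.6,"ty":-4.9,"tz":0,"ax":0,"ay":0,"az":-1.74},{"tx":3.8,"ty":-5.2,"tz":0,"ax":0,"ay":0,"az":-1.88},{"tx":4,"ty":-5.5,"tz":0,"ax":0,"ay":0,"az":-2.02},{"tx":4.1,"ty":-5.6,"tz":0,"ax":0,"ay":0,"az":-2.15},{"tx":4.1,"ty":-5.6,"tz":0,"ax":0,"ay":0,"az":-2.26},{"tx":4.1,"ty":-5.6,"tz":0,"ax":0,"ay":0,"az":-2.32},{"tx":4.14,"ty":-5.66,"tz":0,"ax":0,"ay":0,"az":-2.34}]'

```text
time: 10.05
ee_pos: [0.4204, 0.2612, 0.4003]
tcp_rot: [180.0, 0.0, 179.4]
wrist_force: [0.2, -0.4, -7.0]
opening: 0.0131
```

Request:
play_rows --commands '[{"tx":0,"ty":0,"tz":0,"ax":0,"ay":0,"az":0},{"tx":0,"ty":0,"tz":0,"ax":0,"ay":0,"az":0},{"tx":0,"ty":0,"tz":0,"ax":0,"ay":0,"az":0}]'

```text
time: 10.35
ee_pos: [0.4204, 0.2613, 0.4003]
tcp_rot: [180.0, -0.0, 179.2]
wrist_force: [0.6, 0.6, -8.1]
opening: 0.013
```

Run:
```python
from h import *
np.set_printoptions(precision=4,suppress=True)
c,o=snap('wrist','w7.png'); print(o['ee_pos'],o['tcp_rot'],o['time'],abs(o['qd']).max(),o['wrist_force'],o['q'])
```

```text
[0.4204 0.2613 0.4003] [179.9993  -0.0014 179.2254] 10.35 0.21442828037253367 [ 0.5794  0.606  -8.1063] [ 31.8581   3.9948  26.445  112.4511   0.0013  32.6327]
```

View pics/w7.png

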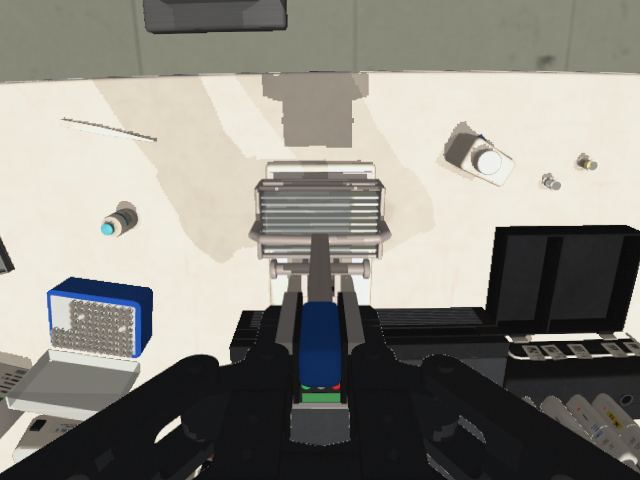

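The carrier is straight and the fork is hidden under the gripper, as expected. I'll check the hand-eye error using static landmarks: the bottle cap at (108,229), the reagent cap at (487,161) and the tip box.

Run:
```python
from h import *
np.set_printoptions(precision=4,suppress=True)
for f in ['w2.png','w6.png','w7.png']:
    c=load(f); W=pc(c); hsv=cv2.cvtColor(c['pixels'],cv2.COLOR_RGB2HSV)
    X,Y,Z=[W[...,i] for i in range(3)]
    top=np.mgrid[0:480,0:640][0]<400
    m=(hsv[...,0]>80)&(hsv[...,0]<100)&(hsv[...,1]>70)&(abs(X-.48)<.03)&(abs(Y)<.03)&(Z>.056)
    print(f,'cap',m.sum(),W[m].mean(0), (W[m].max(0)+W[m].min(0))/2)
    m=(abs(X-.4)<.05)&(abs(Y-.436)<.05)&(Z>.083)&(Z<.10)&top
    if m.sum()>50: print('  reag',m.sum(),cv2.minAreaRect((W[m][:,:2]*1000).astype(np.float32)))
    m=(abs(X-.516)<.1)&(abs(Y+.256)<.1)&(Z>.011)&(Z<.017)&top
    if m.sum()>50: print('  tray',m.sum(),cv2.minAreaRect((W[m][:,:2]*1000).astype(np.float32)))
    m=(hsv[...,0]>105)&(hsv[...,0]<125)&(hsv[...,1]>150)&(abs(X-.6)<.08)&(abs(Y+.03)<.1)&(Z>.03)&(Z<.06)&top
    if m.sum()>50: print('  box',m.sum(),cv2.minAreaRect((W[m][:,:2]*1000).astype(np.float32)))
c=load('w7.png'); a,r,e=pinfit(c)
from scipy.optimize import least_squares
def f(q): 
    yy=a[:,1]; dx=a[:,0]-(q[0]+q[1]*yy); dz=a[:,2]-(q[2]+q[3]*yy); return np.hypot(dx,dz)-.003
s=least_squares(f,[0,0,.066,0],loss='soft_l1',f_scale=.0007); print(s.x,e)
W=pc(c);X,Y,Z=[W[...,i] for i in range(3)]
m=(X<.50)&(abs(Y-.26)<.09)&(Z>.045)&(Z<.062)&(np.mgrid[0:480,0:640][0]<300);print('rim',m.sum(),cv2.minAreaRect((W[m][:,:2]*1000).astype(np.float32)))
m=(X<.50)&(abs(Y-.26)<.09)&(Z>.006)&(Z<.1)&(np.mgrid[0:480,0:640][0]<300);print('base',m.sum(),np.percentile(W[m],[1,99],axis=0))
c=load('w6.png');W=pc(c);X,Y,Z=[W[...,i] for i in range(3)]
m=(X<.50)&(abs(Y-.26)<.09)&(Z>.006)&(Z<.1)&(np.mgrid[0:480,0:640][0]<175);print('base',m.sum(),np.percentile(W[m],[1,99],axis=0))
```

```text
w2.png cap 144 [0.4862 0.0044 0.058 ] [0.4862 0.0051 0.0582]
  tray 1742 ((516.3104248046875, -256.0552978515625), (119.61498260498047, 150.7466583251953), 11.960892677307129)
  box 1726 ((619.9085083007812, -40.82160186767578), (125.57556915283203, 86.20510864257812), 81.07041931152344)
w6.png cap 109 [0.4857 0.0063 0.0579] [0.4855 0.0055 0.058 ]
  reag 652 ((407.9951171875, 438.1640930175781), (25.481830596923828, 26.97475814819336), 43.69066619873047)
  tray 876 ((515.9856567382812, -255.97508239746094), (120.91596984863281, 153.16818237304688), 11.966497421264648)
  box 1830 ((619.8109130859375, -39.72947692871094), (125.55570983886719, 88.27653503417969), 81.65613555908203)
w7.png cap 102 [0.4854 0.0059 0.0579] [0.4853 0.0062 0.0578]
  reag 506 ((407.30609130859375, 438.63262939453125), (25.473846435546875, 25.876522064208984), 30.1225643157959)
  tray 89 ((545.1578979492188, -178.2731170654297), (31.429609298706055, 13.154667854309082), 10.425960540771484)
  box 1608 ((619.0830688476562, -39.56101989746094), (125.65767669677734, 89.55865478515625), 81.06816864013672)
[-0.001   0.0003  0.0639  0.0025] (np.float64(-0.02464683520233992), np.float64(0.02316832965283693))
rim 0 ((0.0, 0.0), (0.0, 0.0), 0.0)
base 1641 [[0.419  0.1948 0.0111]
 [0.4364 0.3271 0.0203]]
base 7783 [[0.4196 0.1944 0.0127]
 [0.4991 0.3269 0.0555]]
```

Hand-eye agrees to under 1 mm between views, and the base front edge and jaw tops both put the seat at about (0.491, 0.2605, 0.180). I'll lower to entry height while still in front of the hooks.

Request:
play_rows --commands '[{"tx":0,"ty":0,"tz":0.5,"ax":0,"ay":0,"az":0},{"tx":0,"ty":0,"tz":1.7,"ax":0,"ay":0,"az":0},{"tx":0,"ty":-0.03,"tz":3.5,"ax":0,"ay":0,"az":0},{"tx":0,"ty":-0.06,"tz":6,"ax":0,"ay":0,"az":0},{"tx":0,"ty":-0.06,"tz":8.5,"ax":0,"ay":0,"az":0},{"tx":0,"ty":-0.06,"tz":11,"ax":0,"ay":0,"az":0},{"tx":0,"ty":-0.06,"tz":12.8,"ax":0,"ay":0,"az":0},{"tx":0,"ty":-0.06,"tz":14,"ax":0,"ay":0,"az":0},{"tx":0,"ty":-0.06,"tz":14.45,"ax":0,"ay":0,"az":0},{"tx":0,"ty":-0.06,"tz":14.45,"ax":0,"ay":0,"az":0},{"tx":0,"ty":-0.06,"tz":14.45,"ax":0,"ay":0,"az":0},{"tx":0,"ty":-0.06,"tz":14.45,"ax":0,"ay":0,"az":0}]'

```text
time: 11.6
ee_pos: [0.4207, 0.2608, 0.2568]
tcp_rot: [180.0, 0.1, 179.3]
wrist_force: [0.2, 0.9, -8.5]
opening: 0.0132
```

Run:
```python
from h import *
np.set_printoptions(precision=4,suppress=True)
c,o=snap('scene','s8.png'); print(o['ee_pos'],o['tcp_rot'],o['time'],abs(o['qd']).max(),o['wrist_force'])
im=cv2.cvtColor(c['pixels'],cv2.COLOR_RGB2BGR)
cv2.imwrite('pics/s8c.png',cv2.resize(im[240:370,180:300],None,fx=4.6,fy=4.6,interpolation=cv2.INTER_CUBIC))
c,o=snap('top','t8.png')
im=cv2.cvtColor(c['pixels'],cv2.COLOR_RGB2BGR)
cv2.imwrite('pics/t8c.png',cv2.resize(im[190:290,150:270],None,fx=5,fy=5,interpolation=cv2.INTER_CUBIC))
```

```text
[0.4207 0.2608 0.2568] [179.9518   0.0759 179.2659] 11.6 0.20846975706181323 [ 0.1537  0.8891 -8.4639]
```

View pics/s8c.png

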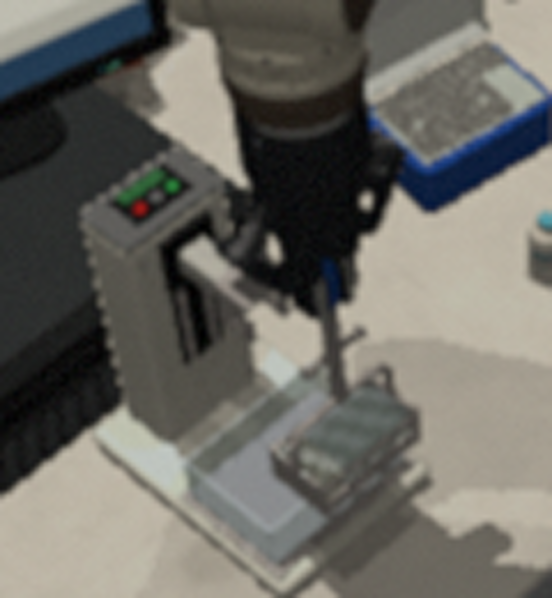

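View pics/t8c.png

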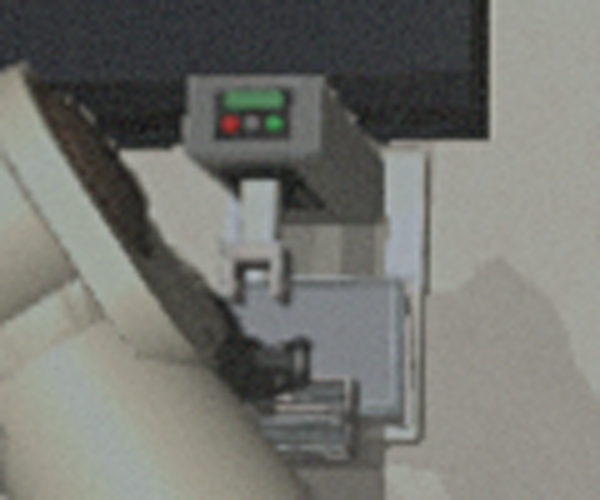

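Run:
```python
from h import *
np.set_printoptions(precision=4,suppress=True)
c=load('t8.png'); W=pc(c)
m=np.zeros((480,640),bool); m[265:284,200:224]=1
q=W[m&(W[...,2]>.1)&(W[...,2]<.135)]; print(np.percentile(q,[0,2,50,98,100],axis=0))
m[:]=0; m[235:252,192:214]=1
q=W[m&(W[...,2]>.18)&(W[...,2]<.215)]; print(np.percentile(q,[0,2,50,98,100],axis=0))
c=load('s8.png'); W=pc(c); X,Y,Z=[W[...,i] for i in range(3)]
q=W[(Z>.1)&(Z<.135)&(abs(Y-.26)<.08)&(X<.47)&(X>.38)]; print('scene rack',len(q),np.percentile(q,[0,2,50,98,100],axis=0))
q=W[(Z>.186)&(Z<.2)&(abs(Y-.26)<.05)&(abs(X-.42)<.02)]; print('scene pin',len(q),np.percentile(q,[0,2,50,98,100],axis=0) if len(q) else '')
for v,u in [(int(240+y/4.6),int(180+x/4.6)) for x,y in [(350,335),(358,332),(285,300),(250,290),(205,245)]]: print(u,v,W[v,u])
```

```text
[[0.3954 0.2192 0.1001]
 [0.396  0.2199 0.1003]
 [0.4162 0.24   0.1123]
 [0.4453 0.2714 0.1231]
 [0.4461 0.2774 0.1329]]
[[0.4795 0.2449 0.1801]
 [0.4803 0.2455 0.1809]
 [0.5047 0.2591 0.1991]
 [0.5238 0.2769 0.2077]
 [0.5261 0.2774 0.2109]]
scene rack 429 [[0.3899 0.2187 0.1002]
 [0.3926 0.2227 0.1009]
 [0.4146 0.2666 0.1134]
 [0.4408 0.3062 0.1252]
 [0.4462 0.3076 0.1345]]
scene pin 46 [[0.4125 0.2393 0.1864]
 [0.4134 0.2405 0.1876]
 [0.4173 0.2658 0.193 ]
 [0.4228 0.2875 0.1991]
 [0.4256 0.2887 0.1998]]
256 312 [0.5481 0.1469 0.0056]
257 312 [0.4187 0.2452 0.196 ]
241 305 [0.4823 0.2496 0.1811]
234 303 [0.4992 0.2606 0.1866]
224 293 [0.5499 0.2539 0.1869]
```

Both fixed cameras agree: the carrier centre is at y 0.261, pin z is about 0.193, and the fork noses start at x 0.4795. Moving in, slowly over the last 2 cm.

Request:
play_rows --commands '[{"tx":-0.3,"ty":0,"tz":0.05,"ax":0,"ay":0,"az":0},{"tx":-1,"ty":0,"tz":0.1,"ax":0,"ay":0,"az":0},{"tx":-2,"ty":0,"tz":0.1,"ax":0,"ay":0,"az":0},{"tx":-3,"ty":0,"tz":0.1,"ax":0,"ay":0,"az":0},{"tx":-4,"ty":0,"tz":0.1,"ax":0,"ay":0,"az":0},{"tx":-4.7,"ty":0,"tz":0.1,"ax":0,"ay":0,"az":0},{"tx":-5,"ty":0,"tz":0.1,"ax":0,"ay":0,"az":0},{"tx":-5.2,"ty":0,"tz":0.1,"ax":0,"ay":0,"az":0},{"tx":-5.4,"ty":0,"tz":0.1,"ax":0,"ay":0,"az":0},{"tx":-5.6,"ty":0,"tz":0.1,"ax":0,"ay":0,"az":0},{"tx":-5.8,"ty":0,"tz":0.1,"ax":0,"ay":0,"az":0},{"tx":-5.8,"ty":0,"tz":0.1,"ax":0,"ay":0,"az":0}]'

```text
time: 12.9
ee_pos: [0.4785, 0.2599, 0.2548]
tcp_rot: [180.0, 0.0, 179.3]
wrist_force: [0.3, 0.9, -8.1]
opening: 0.0128
```

Run:
```python
from h import *
np.set_printoptions(precision=4,suppress=True)
c,o=snap('scene','s9.png'); print(o['ee_pos'],o['tcp_rot'],o['time'],abs(o['qd']).max(),o['wrist_force'])
im=cv2.cvtColor(c['pixels'],cv2.COLOR_RGB2BGR)
cv2.imwrite('pics/s9c.png',cv2.resize(im[270:340,200:280],None,fx=8,fy=8,interpolation=cv2.INTER_CUBIC))
```

```text
[0.4785 0.2599 0.2548] [179.9965   0.0102 179.2673] 12.9 0.3745843740783094 [ 0.2847  0.9278 -8.0567]
```

View pics/s9c.png

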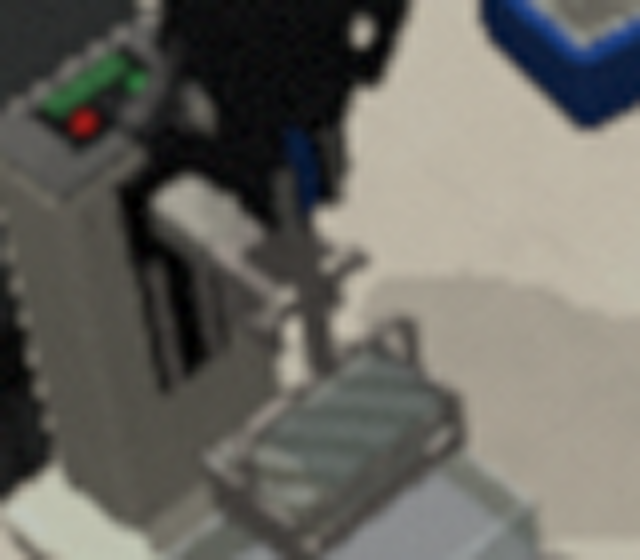

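The pin is level with the mouth and there is no contact force. Going on into the throat.

Request:
play_rows --commands '[{"tx":-0.15,"ty":0.03,"tz":-0.05,"ax":0,"ay":0,"az":0},{"tx":-0.3,"ty":0.05,"tz":-0.05,"ax":0,"ay":0,"az":0},{"tx":-0.45,"ty":0.05,"tz":-0.05,"ax":0,"ay":0,"az":0},{"tx":-0.6,"ty":0.05,"tz":-0.05,"ax":0,"ay":0,"az":0},{"tx":-0.75,"ty":0.05,"tz":-0.05,"ax":0,"ay":0,"az":0},{"tx":-0.9,"ty":0.05,"tz":-0.05,"ax":0,"ay":0,"az":0},{"tx":-1.05,"ty":0.05,"tz":-0.05,"ax":0,"ay":0,"az":0},{"tx":-1.15,"ty":0.05,"tz":-0.05,"ax":0,"ay":0,"az":0},{"tx":-1.15,"ty":0.05,"tz":-0.05,"ax":0,"ay":0,"az":0},{"tx":-1.15,"ty":0.05,"tz":-0.05,"ax":0,"ay":0,"az":0},{"tx":-1.15,"ty":0.05,"tz":-0.05,"ax":0,"ay":0,"az":0}]'

```text
time: 14.05
ee_pos: [0.4899, 0.2602, 0.2553]
tcp_rot: [180.0, -0.0, 179.3]
wrist_force: [-0.4, -0.2, -7.6]
opening: 0.0133
```

Run:
```python
from h import *
np.set_printoptions(precision=4,suppress=True)
o=bot.get_obs(); print(o['ee_pos'],o['tcp_rot'],o['time'],abs(o['qd']).max(),o['wrist_force'],o['torque'])
```

```text
[0.4899 0.2602 0.2553] [179.9996  -0.0028 179.2656] 14.05 0.09402510652106237 [-0.415  -0.2177 -7.6089] [0.0139 0.0169 0.0154]
```

Pin is at about x=0, z=+11.5 mm relative to the seat. Lowering at 10 to 15 mm/s.

Request:
play_rows --commands '[{"tx":0,"ty":0,"tz":0.1,"ax":0,"ay":0,"az":0},{"tx":0,"ty":0,"tz":0.2,"ax":0,"ay":0,"az":0},{"tx":0,"ty":0,"tz":0.3,"ax":0,"ay":0,"az":0},{"tx":0,"ty":0,"tz":0.4,"ax":0,"ay":0,"az":0},{"tx":0,"ty":0,"tz":0.5,"ax":0,"ay":0,"az":0},{"tx":0,"ty":0,"tz":0.6,"ax":0,"ay":0,"az":0},{"tx":0,"ty":0,"tz":0.7,"ax":0,"ay":0,"az":0},{"tx":0,"ty":0,"tz":0.8,"ax":0,"ay":0,"az":0},{"tx":0,"ty":0,"tz":0.9,"ax":0,"ay":0,"az":0},{"tx":0,"ty":0,"tz":1.0,"ax":0,"ay":0,"az":0},{"tx":0,"ty":0,"tz":1.1,"ax":0,"ay":0,"az":0},{"tx":0,"ty":0,"tz":1.2,"ax":0,"ay":0,"az":0},{"tx":0,"ty":0,"tz":1.3,"ax":0,"ay":0,"az":0},{"tx":0,"ty":0,"tz":1.4,"ax":0,"ay":0,"az":0},{"tx":0,"ty":0,"tz":1.5,"ax":0,"ay":0,"az":0},{"tx":0,"ty":0,"tz":1.6,"ax":0,"ay":0,"az":0},{"tx":0,"ty":0,"tz":1.7,"ax":0,"ay":0,"az":0},{"tx":0,"ty":0,"tz":1.8,"ax":0,"ay":0,"az":0},{"tx":0,"ty":0,"tz":1.9,"ax":0,"ay":0,"az":0},{"tx":0,"ty":0,"tz":2.0,"ax":0,"ay":0,"az":0}]'

```text
time: 16.05
ee_pos: [0.4899, 0.2603, 0.2353]
tcp_rot: [180.0, 0.0, 179.3]
wrist_force: [0.2, -0.9, -5.0]
opening: 0.0132
```

Request:
play_rows --commands '[{"tx":0,"ty":0,"tz":0,"ax":0,"ay":0,"az":0},{"tx":0,"ty":0,"tz":0,"ax":0,"ay":0,"az":0}]'

```text
time: 16.25
ee_pos: [0.4899, 0.2603, 0.2353]
tcp_rot: [180.0, 0.0, 179.3]
wrist_force: [-0.3, 0.0, -4.5]
opening: 0.0131
```

Run:
```python
from h import *
np.set_printoptions(precision=4,suppress=True)
c,o=snap('scene','s10.png'); print(o['ee_pos'],o['tcp_rot'],o['time'],abs(o['qd']).max(),o['wrist_force'],o['torque'])
im=cv2.cvtColor(c['pixels'],cv2.COLOR_RGB2BGR)
cv2.imwrite('pics/s10c.png',cv2.resize(im[270:340,200:280],None,fx=8,fy=8,interpolation=cv2.INTER_CUBIC))
```

```text
[0.4899 0.2603 0.2353] [179.9967   0.0061 179.2672] 16.25 0.15729855744309168 [-0.3203  0.016  -4.4605] [-0.0388 -0.0301  0.0134]
```

View pics/s10c.png

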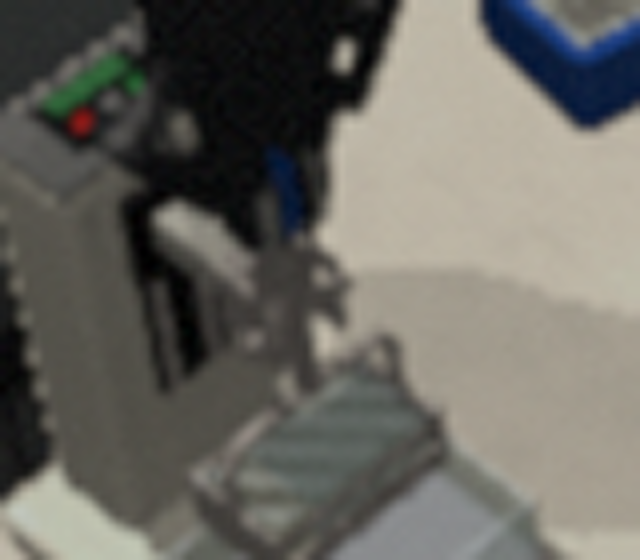

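The pin is home in the hooks and the arm is following. About 3.3 N has been taken up, which matches the spring. Continuing down.

Request:
play_rows --commands '[{"tx":0,"ty":0,"tz":0.1,"ax":0,"ay":0,"az":0},{"tx":0,"ty":0,"tz":0.2,"ax":0,"ay":0,"az":0},{"tx":0,"ty":0,"tz":0.3,"ax":0,"ay":0,"az":0},{"tx":0,"ty":0,"tz":0.4,"ax":0,"ay":0,"az":0},{"tx":0,"ty":0,"tz":0.5,"ax":0,"ay":0,"az":0},{"tx":0,"ty":0,"tz":0.6,"ax":0,"ay":0,"az":0},{"tx":0,"ty":0,"tz":0.7,"ax":0,"ay":0,"az":0},{"tx":0,"ty":0,"tz":0.8,"ax":0,"ay":0,"az":0},{"tx":0,"ty":0,"tz":0.9,"ax":0,"ay":0,"az":0},{"tx":0,"ty":0,"tz":1.0,"ax":0,"ay":0,"az":0},{"tx":0,"ty":0,"tz":1.1,"ax":0,"ay":0,"az":0},{"tx":0,"ty":0,"tz":1.2,"ax":0,"ay":0,"az":0},{"tx":0,"ty":0,"tz":1.3,"ax":0,"ay":0,"az":0},{"tx":0,"ty":0,"tz":1.4,"ax":0,"ay":0,"az":0},{"tx":0,"ty":0,"tz":1.5,"ax":0,"ay":0,"az":0},{"tx":0,"ty":0,"tz":1.5,"ax":0,"ay":0,"az":0}]'

```text
time: 17.9
ee_pos: [0.4899, 0.2603, 0.2202]
tcp_rot: [180.0, 0.0, 179.3]
wrist_force: [-0.1, -0.7, -0.2]
opening: 0.0132
```

```bash
cat > fm.py <<'E'
from h import *
np.set_printoptions(precision=4,suppress=True)
F=[]
for i in range(24):
    viewer.camera('wrist'); o=bot.get_obs(); F.append(np.r_[o['wrist_force'],o['torque']])
F=np.array(F); print(o['ee_pos'],o['time'],F.mean(0),F.std(0))
E
python3 fm.py
```

```text
[0.4899 0.2602 0.2203] 19.1 [ 0.248  -0.2596 -0.9038 -0.0156 -0.0785  0.0056] [0.495  0.5816 0.4835 0.0286 0.0412 0.0276]
```

Request:
play_rows --commands '[{"tx":0,"ty":0,"tz":0.1,"ax":0,"ay":0,"az":0},{"tx":0,"ty":0,"tz":0.2,"ax":0,"ay":0,"az":0},{"tx":0,"ty":0,"tz":0.28,"ax":0,"ay":0,"az":0},{"tx":0,"ty":0,"tz":0.34,"ax":0,"ay":0,"az":0},{"tx":0,"ty":0,"tz":0.34,"ax":0,"ay":0,"az":0},{"tx":0,"ty":0,"tz":0.34,"ax":0,"ay":0,"az":0}]'

```text
time: 19.7
ee_pos: [0.4899, 0.2602, 0.2169]
tcp_rot: [180.0, 0.0, 179.3]
wrist_force: [0.2, 0.7, -0.6]
opening: 0.013
```

```bash
python3 fm.py
python3 - <<'E'
from h import *
c,o=snap('scene','s11.png')
im=cv2.cvtColor(c['pixels'],cv2.COLOR_RGB2BGR)
cv2.imwrite('pics/s11c.png',cv2.resize(im[270:340,200:280],None,fx=8,fy=8,interpolation=cv2.INTER_CUBIC))
E
```

```text
[0.4899 0.2602 0.2169] 20.9 [ 0.3879 -0.0481  0.2008  0.0121 -0.103  -0.0044] [0.5339 0.5114 0.4975 0.0315 0.0248 0.0329]
```

View pics/s11c.png

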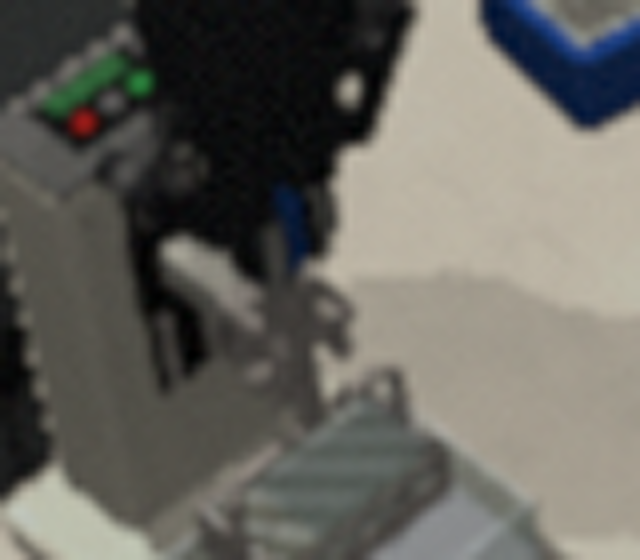

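The arm now carries practically everything (Fz +0.2 N, Fx +0.4 N). A half-millimetre trim to null both, then re-measure.

Request:
play_rows --commands '[{"tx":-0.02,"ty":0,"tz":-0.02,"ax":0,"ay":0,"az":0},{"tx":-0.05,"ty":0,"tz":-0.05,"ax":0,"ay":0,"az":0},{"tx":-0.05,"ty":0,"tz":-0.05,"ax":0,"ay":0,"az":0},{"tx":-0.05,"ty":0,"tz":-0.05,"ax":0,"ay":0,"az":0}]'

```text
time: 21.35
ee_pos: [0.4902, 0.2602, 0.2173]
tcp_rot: [-180.0, -0.0, 179.3]
wrist_force: [-1.6, -0.2, -0.9]
opening: 0.0133
```

```bash
python3 fm.py
```

```text
[0.4903 0.2602 0.2174] 22.55 [-2.805   0.1856 -0.175   0.0482  0.7319  0.0073] [0.6404 0.5002 0.4172 0.0207 0.1203 0.0174]
```

The sideways contact is stiff, so that overshot. Backing out most of the x trim.

Request:
play_rows --commands '[{"tx":0.02,"ty":0,"tz":0,"ax":0,"ay":0,"az":0},{"tx":0.045,"ty":0,"tz":0,"ax":0,"ay":0,"az":0},{"tx":0.045,"ty":0,"tz":0,"ax":0,"ay":0,"az":0},{"tx":0.045,"ty":0,"tz":0,"ax":0,"ay":0,"az":0}]'

```text
time: 22.95
ee_pos: [0.4901, 0.2602, 0.2175]
tcp_rot: [180.0, 0.0, 179.3]
wrist_force: [-2.1, -0.5, -0.0]
opening: 0.0134
```

```bash
python3 fm.py
```

```text
[0.49   0.2602 0.2174] 24.15 [-0.355   0.135  -0.2041  0.0051  0.1141  0.0105] [0.6037 0.4474 0.5245 0.0228 0.1142 0.0234]
```

Forces are within noise of zero. Softening the grip first, then opening in small steps.

Request:
play_rows --commands '[{"tx":0,"ty":0,"tz":0,"ax":0,"ay":0,"az":0},{"tx":0,"ty":0,"tz":0,"ax":0,"ay":0,"az":0},{"tx":0,"ty":0,"tz":0,"ax":0,"ay":0,"az":0}]' --grip 0.9 --newtons 20

```text
time: 24.45
ee_pos: [0.49, 0.2602, 0.2174]
tcp_rot: [-180.0, 0.0, 179.3]
wrist_force: [0.8, 0.2, -0.1]
opening: 0.0133
```

Request:
play_rows --commands '[{"tx":0,"ty":0,"tz":0,"ax":0,"ay":0,"az":0},{"tx":0,"ty":0,"tz":0,"ax":0,"ay":0,"az":0},{"tx":0,"ty":0,"tz":0,"ax":0,"ay":0,"az":0},{"tx":0,"ty":0,"tz":0,"ax":0,"ay":0,"az":0}]' --grip 1.7

```text
time: 24.85
ee_pos: [0.4899, 0.2602, 0.2174]
tcp_rot: [-180.0, -0.0, 179.3]
wrist_force: [-0.7, 0.2, 0.5]
opening: 0.017
```

Request:
play_rows --commands '[{"tx":0,"ty":0,"tz":0,"ax":0,"ay":0,"az":0},{"tx":0,"ty":0,"tz":0,"ax":0,"ay":0,"az":0},{"tx":0,"ty":0,"tz":0,"ax":0,"ay":0,"az":0},{"tx":0,"ty":0,"tz":0,"ax":0,"ay":0,"az":0},{"tx":0,"ty":0,"tz":0,"ax":0,"ay":0,"az":0},{"tx":0,"ty":0,"tz":0,"ax":0,"ay":0,"az":0}]' --grip 5

```text
time: 25.45
ee_pos: [0.49, 0.2603, 0.2174]
tcp_rot: [180.0, 0.0, 179.3]
wrist_force: [-0.1, -0.3, -0.0]
opening: 0.05
```

Run:
```python
from h import *
c,o=snap('wrist','w12.png'); print(o['ee_pos'],o['wrist_force'],o['opening'],o['time'])
c,o=snap('scene','s12.png')
im=cv2.cvtColor(c['pixels'],cv2.COLOR_RGB2BGR)
cv2.imwrite('pics/s12c.png',cv2.resize(im[270:340,200:280],None,fx=8,fy=8,interpolation=cv2.INTER_CUBIC))
```

```text
[0.48995117 0.26025161 0.21741679] [-0.11213723 -0.28239411 -0.01220591] 0.04999702190563047 25.45
```

View pics/w12.png

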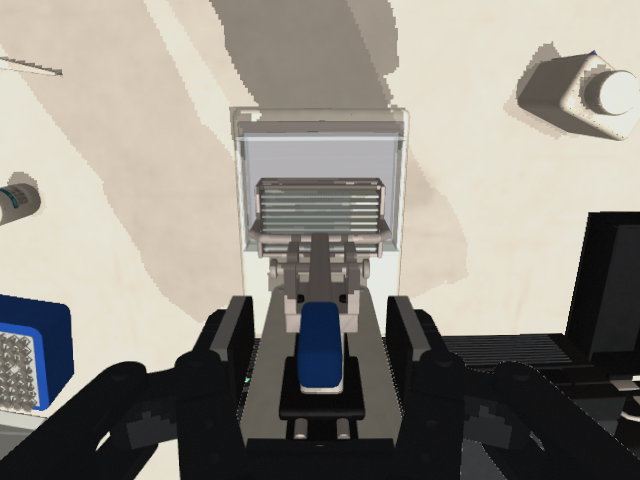

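View pics/s12c.png

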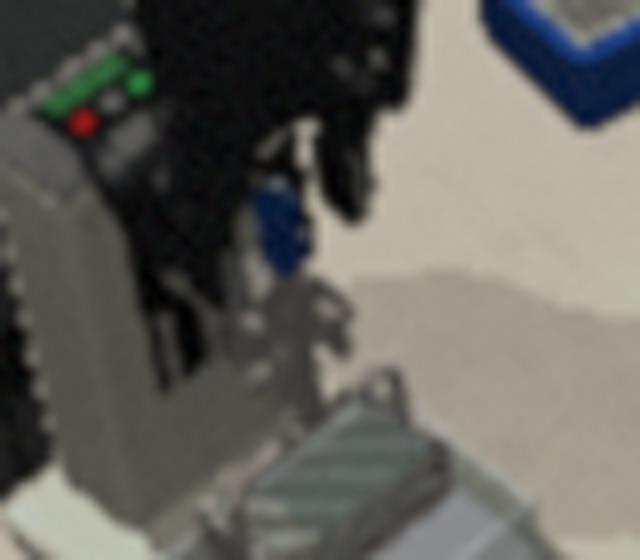

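The carrier is released and hangs upright in the hooks. The grip at (321,345) is free between the pads and the collars sit outside the cheeks at (275,268) and (365,268). Retreating straight up.

Request:
play_rows --commands '[{"tx":0,"ty":0,"tz":-0.5,"ax":0,"ay":0,"az":0},{"tx":0,"ty":0,"tz":-1.5,"ax":0,"ay":0,"az":0},{"tx":0,"ty":0,"tz":-3,"ax":0,"ay":0,"az":0},{"tx":0,"ty":0,"tz":-5,"ax":0,"ay":0,"az":0},{"tx":0,"ty":0,"tz":-7,"ax":0,"ay":0,"az":0},{"tx":0,"ty":0,"tz":-9,"ax":0,"ay":0,"az":0},{"tx":1,"ty":0,"tz":-11,"ax":0,"ay":0,"az":0},{"tx":3,"ty":0,"tz":-13,"ax":0,"ay":0,"az":0},{"tx":5,"ty":0,"tz":-14,"ax":0,"ay":0,"az":0},{"tx":6,"ty":0,"tz":-14,"ax":0,"ay":0,"az":0},{"tx":6,"ty":0,"tz":-14,"ax":0,"ay":0,"az":0},{"tx":6,"ty":0,"tz":-14,"ax":0,"ay":0,"az":0}]'

```text
time: 26.75
ee_pos: [0.4302, 0.2611, 0.3569]
tcp_rot: [-180.0, -0.0, 179.3]
wrist_force: [-0.3, -0.1, -0.4]
opening: 0.0505
```

Run:
```python
from h import *
np.set_printoptions(precision=4,suppress=True)
c,o=snap('wrist','w13.png'); print(o['ee_pos'],o['wrist_force'],o['time'],abs(o['qd']).max())
W=pc(c); X,Y,Z=[W[...,i] for i in range(3)]
r=(abs(X-.49)<.05)&(abs(Y-.26)<.06)
for lo,hi in [(.05,.08),(.165,.18),(.178,.19)]:
    q=W[r&(Z>lo)&(Z<hi)]
    if len(q): print(lo,hi,len(q),cv2.minAreaRect((q[:,:2]*1000).astype(np.float32)),np.median(q[:,2]))
c,o=snap('scene','s13.png')
im=cv2.cvtColor(c['pixels'],cv2.COLOR_RGB2BGR)
cv2.imwrite('pics/s13c.png',cv2.resize(im[250:380,170:320],None,fx=4.5,fy=4.5,interpolation=cv2.INTER_CUBIC))
```

```text
[0.4302 0.2611 0.3569] [-0.3305 -0.099  -0.4406] 26.75 0.871023357652443Traceback (most recent call last):
  File "<stdin>", line 4, in <module>
  File "h.py", line 20, in pc
    W=P@Ro.from_euler('xyz',c['rot'],degrees=True).as_matrix().T+c['ee']
                            ~^^^^^^^
KeyError: 'rot'
```

View pics/w13.png

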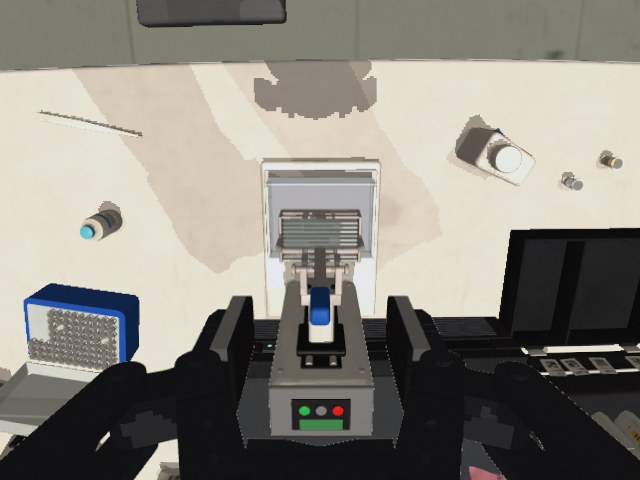

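Run:
```python
from h import *
np.set_printoptions(precision=4,suppress=True)
c=load('w13.png'); W=pc(c); X,Y,Z=[W[...,i] for i in range(3)]
r=(abs(X-.49)<.06)&(abs(Y-.26)<.06)
for n,lo,hi in [('rack',.066,.085),('pin',.145,.160),('jawtops',.166,.182),('grip',.19,.24)]:
    q=W[r&(Z>lo)&(Z<hi)]
    if len(q): print(n,len(q),cv2.minAreaRect((q[:,:2]*1000).astype(np.float32)),np.percentile(q[:,2],[2,50,98]))
snap('scene','s13.png'); o=bot.get_obs(); print(o['time'],abs(o['qd']).max(),o['opening'])
im=cv2.imread('pics/s13.png')
cv2.imwrite('pics/s13c.png',cv2.resize(im[250:380,170:320],None,fx=4.5,fy=4.5,interpolation=cv2.INTER_CUBIC))
```

```text
rack 2914 ((489.8886413574219, 259.3214111328125), (85.87088012695312, 49.516544342041016), 89.3655776977539) [0.0681 0.0759 0.0799]
pin 571 ((492.3341979980469, 259.3996276855469), (48.046051025390625, 23.362287521362305), 89.23970031738281) [0.1457 0.1552 0.1595]
jawtops 1179 ((514.7509765625, 259.8546142578125), (33.03028869628906, 70.60040283203125), 88.96277618408203) [0.1664 0.1749 0.1779]
grip 786 ((490.0497741699219, 259.3099670410156), (13.977303504943848, 14.153472900390625), 87.14041137695312) [0.1924 0.2293 0.2346]
26.85 0.2137034078733684 0.04994958005576649
```

View pics/s13c.png

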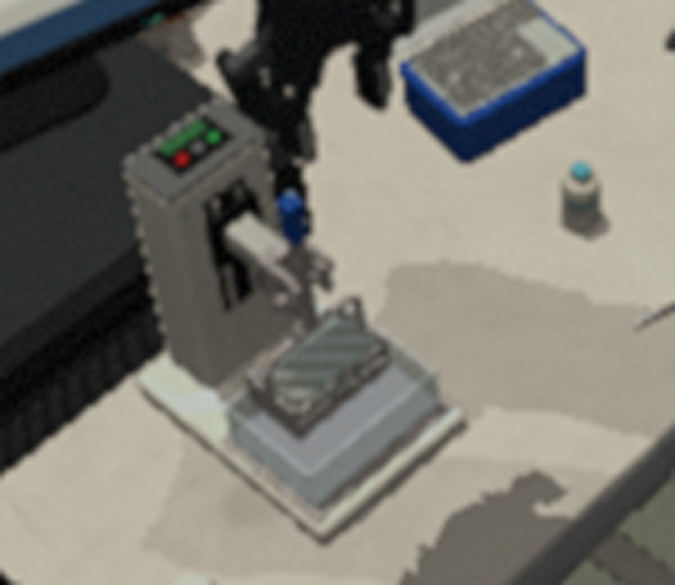

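The rack and grip are vertically aligned at x 0.490, the arm is pressed down about 27 mm, and the pin height matches the seat to within 1 mm. Handing in.

```bash
python3 -c "
from h import *
print(job.job_done())"
```

```text
the job is handed in; nothing more can be done
None
```

The carrier hangs on the stainer's dip arm by its pin, released and upright, and I handed the job in at about 27 s of the 54 s allowed. No verdict is reported at hand-in.

**What I did:** I gripped the carrier by the blue block and lifted it clear of the tray. I brought the pin in through the open front and lowered it at about 10 mm/s until the arm carried the weight (wrist Fz −0.2 N before release). Then I softened the grip, opened it in small steps and retreated.

**Last checks:**
- **Arm travel:** the jaw tops were at about 0.176 m, so the arm is pressed down about 27 mm, clear of the 40 mm stop.
- **Pin:** its height was within about 1 mm of the seat, and the collars were outside the cheeks.
- **Upright:** the rack and grip centres coincided within about 0.2 mm in x and y.
- **Surroundings:** the gripper was clear of everything, and I saw no bystander disturbed in the last pictures. I did not re-measure their positions.

**What went wrong on the way:** my first move call was refused because rows lacked some keys, so nothing moved. A 0.5 mm sideways trim just before release overshot to −2.8 N, well under the 15 N limit. I backed it out to about −0.4 N before opening.

**Not measured:** I had no direct reading of the arm's speed or the contact force. I judged both from the commanded speed and the wrist force.

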